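# Eject the spent cartridge

### The job

The orange-capped cartridge in the two-bay analyser dock is spent. Press it down until its push-to-release latch lets go and it springs up, then pull it out and stand it upright in the metal tray, leaving the blue-capped cartridge latched in its bay.

Things in the scene. Friction and masses are not known exactly. Their poses are not given: they have to be found in the camera images.
- orange_cartridge: spent cartridge: upright white block 30 (x) x 40 (y) x 74 (z) mm, 0.12 kg, its top 28 mm an orange cap with a round white push mark on top. Origin at the centre of its underside, z up. Once released it stays raised, 26 mm above its latched height (top 38 mm above the dock's top), and lifts out freely; grip it across x, by the 30 mm width
- blue_cartridge: the same cartridge with a blue cap, in the other bay; to be left latched. Which bay holds which varies. Any latched cartridge cannot be pulled out; pressed straight down on its top it yields against a spring (about 10 N), lets go after about 5 mm and meets a firm stop at 8 mm; press to that stop. It springs up as the pusher rises, within about 0.5 s
- dock: fixed grey two-bay dock, a box 110 (x) x 190 (y) x 84 (z) mm, origin at the centre of its underside; the bays are rectangular wells open at the top, centred at y = +40 and -40 mm, square with the dock. A latched cartridge's origin is 22 mm above the dock's origin, its top 12 mm above the dock's top
- tray: fixed open pale aluminium tray, 130 (x) x 150 (y) mm outside and 28 mm high, walls and floor 4 mm thick; origin at the centre of its underside
Mind the look-alikes: they are no part of the job. There is more than one size of the tray; the one meant has the size given above.

How it is judged (in metres and radians):
On the way, in this order (a step that is already met when the one before it is completed fails the run):
1. the orange-capped cartridge is pressed in at least 3 mm below its latched height (z of orange_cartridge in the frame of dock below 0.019 m), for 0.02 s.
2. the orange-capped cartridge has sprung up at least 20 mm above its latched height (z of orange_cartridge in the frame of dock above 0.042 m), for 0.1 s.
At the end, for the whole second after the job is handed in: the orange-capped cartridge stands at rest on the tray's floor, anywhere between its walls, upright within 10 degrees; the blue-capped cartridge is within 6 mm of where it began, still latched (x of orange_cartridge in the frame of tray between -0.055 and 0.055 m and y of orange_cartridge in the frame of tray between -0.065 and 0.065 m and z of orange_cartridge in the frame of tray below 0.01 m and angle between orange_cartridge's own z axis and vertical below 0.17 rad and linear speed of orange_cartridge below 0.02 m/s and distance of blue_cartridge from where it was at the start of the episode below 0.006 m); the robot touches nothing.
It fails at once if the blue-capped cartridge is moved more than 6 mm (pressed in, released or pulled out) (distance of blue_cartridge from where it was at the start of the episode above 0.006 m).
It also fails if it takes over 45 s, if anything falls off the work surface, if the arm or the gripper's body presses on something with over 40 N, if the wrist force passes 120 N, or if a joint passes its speed limit or range.

### The arm

A 6-joint arm with a two-finger parallel gripper is mounted at the origin on a cart in front of the work surface, level with it; the furniture and walls round the work are solid. World frame = base frame: x ahead of the robot, y to its left, z up, the work surface at z = 0. Lengths are in m, angles in degrees, forces in N, time in s.
With the tool pointing down it reaches from about 0.375 to 0.975 m from the base axis. Payload 3.8 kg.
Tool frame: the origin (TCP) lies on the centre line of the jaws, within the pads' length; the fingertips stand 19 mm ahead of it and the grasp point (between the pads) is the TCP; z points along the fingers, y is the line along which they close (so a half turn about z gives the same grasp; the last joint's range is limited). The gripper opens to 88 mm and grips with 3 to 60 N. Pads are 18 mm wide; open, the fingers measure 123 mm over their backs; the gripper's body (75 mm by 187 mm) begins 45 mm behind the grasp point.
Start: joints at [61.255, 15.12, 91.902, -0, 72.978, -2.114], TCP at [0.303, 0.603, 0.258] pointing down, gripper open.
Joint ranges: [-150.88, 150.88], [-54.13, 125.18], [17.81, 147.31], [-75.09, 255.09], [0, 152.58], [-146.25, 146.25]. Speed limits (degrees/s): [147.25, 147.25, 180, 180, 180, 180].

### API

Orientations are given as [roll, pitch, yaw] about the fixed x, y, z axes, in that order (R = Rz(yaw) Ry(pitch) Rx(roll)).
In Python, from cell import robot, eyes, nets gives the robot as it stands. The module is installed in compiled form; this text tells all that it offers.
- The arm moves only by the shell command python3 -m jog 'ROWS'. ROWS is JSON, a list that holds one entry, the list of rows, each a list of 7 numbers: the finger opening in m, from 0 to 0.0881, then the shift along the tool's x, y, z in m, then the turn, a rotation vector about the tool's x, y, z in rad. In form: [[[fingers, tx, ty, tz, rx, ry, rz], ...]]. A call has 1 to 20 rows; each row is the pose to reach, as a shift and turn from the pose commanded when the call began, along the tool's axes at that moment; what a row does not reach only later rows make up. A row lasts 1/10 s, in which the tool goes at most 50 mm and 8.59 degrees, less where a joint would pass 70% of its speed; a pose out of reach is approached as far as the arm can. A call with a gripper value outside its range is refused whole. The fingers move at their own pace and stop on an object; the grip force is fixed at half the most. Time passes only in rows, so rows that repeat a pose let the fingers close. It gives the time, the measured TCP pose, the force, the opening and the grip force at its end, in the units of the state.
- robot.observe(): the state, without advancing time (a new reading comes with each control period).
- eyes.capture(name): name is "scene" or "top"; returns a dict with "image" (384x512x3 uint8, red, green, blue), "K" (3x3 intrinsics, pixels), "dist" ([k1, k2, p1, p2, k3] as OpenCV has them; the pictures are not rectified), "pose" (4x4, takes a point from camera to world coordinates). Camera axes: x right, y up, looking along -z (the intrinsics and any distortion apply to the point x, -y, -z); pixel columns grow to the right and rows downward; lengths in m; the calibration is good to about 2 mm. A picture is of the moment at which its call begins. There is no depth.
- robot.finish_job(): hands the job in; it is judged then, once.
Trained networks look in the newest picture that a camera, given by its name, has taken for a name from the list of things; names that differ only in an ending like _2 or _b are one class to them, and where a whole thing is asked for, a point or a joint stands for the part that bears it (a point fixed in the world has none). Each returns a list of dicts, best first, with "score" (0 to 1); they miss things now and then, are a little off and sometimes report something else, mostly with a low value. They report only what shows in the picture. A call takes as long as a camera call. They do not tell look-alikes from the thing itself.
- nets.silhouettes(label, camera): "mask" (384x512 bool, what is visible of it) and "box" ([centre column, centre row, width, height] in pixels, round what is visible of it).
The state is a dict: "t": time; "joint_positions": joint angles; "qd": joint speeds; "tau": joint torques, N m; "tcp_pos": TCP position; "tcp_rot": TCP orientation; "force": force on the tool from outside, world axes, zero at the start; "ft_torque": the same for the moment, N m; "grip_width": finger opening in m; "grip_force": force on a finger pad.
Only numpy, scipy, OpenCV 4.12 (cv2) and the standard library are available. Lean on these libraries where they do the work, as an engineer would, in place of code of your own. Each camera call takes 0.05 s, during which the arm holds its last target. There are 200 camera calls.

## Working session

There is one attempt and no reset: what is moved stays moved. The work goes in short steps, Python scripts to look and compute and a shell command to move; the robot and the scene stay as the last step left them, time stands still between calls to the robot, and variables do not carry over. Pictures are saved under pics/ and viewed, at most 10 in all, crops included, and the job is handed in when it is done.

```bash
mkdir -p pics
python3 - <<'E'
from cell import robot, eyes, nets
import cv2, numpy as np
ims=[]
for c in ("scene","top"):
    d=eyes.capture(c); np.savez(c+".npz",**d); ims.append(d["image"])
    print(c,d["K"].round(1).tolist(),d["dist"],d["pose"].round(3).tolist())
    for l in ("orange_cartridge","blue_cartridge","dock","tray"):
        for r in nets.silhouettes(l,c): print(l,round(r["score"],2),np.round(r["box"],1))
    cv2.imwrite(f"pics/{c}0.png",cv2.resize(d["image"][:,:,::-1],(800,600)))
s=robot.observe(); print(s)
E
```

```text
scene [[454.3, 0.0, 255.2], [0.0, 454.3, 189.1], [0.0, 0.0, 1.0]] [-0.08194506  0.          0.          0.          0.        ] [[-0.637, 0.475, -0.607, -0.731], [-0.77, -0.408, 0.489, 0.876], [-0.015, 0.779, 0.626, 1.338], [0.0, 0.0, 0.0, 1.0]]
orange_cartridge 0.66 [181.2 221.   12.2   9.6]
blue_cartridge 0.59 [161.2 224.9   7.9   9.8]
dock 0.56 [171.4 230.7  53.1  40. ]
tray 0.91 [282.9 187.3  33.4  28. ]
tray 0.84 [336.7 150.6  20.8  18.4]
top [[395.4, 0.0, 253.6], [0.0, 395.4, 197.5], [0.0, 0.0, 1.0]] [-0.09813137  0.          0.          0.          0.        ] [[-0.092, 0.975, -0.2, 0.238], [-0.996, -0.091, 0.014, -0.121], [-0.004, 0.2, 0.98, 1.335], [0.0, 0.0, 0.0, 1.0]]
orange_cartridge 0.63 [131.7 195.   13.4  12.4]
dock 0.78 [124.8 196.8  69.5  45.6]
tray 0.83 [293.  197.8  47.7  43.2]
tray 0.6 [404.2 176.8  36.8  30. ]
{'t': 0.5, 'joint_positions': array([ 6.12554221e+01,  1.51225678e+01,  9.19049002e+01,  1.23798519e-03,
        7.29785661e+01, -2.11497573e+00]), 'qd': array([ 0.01605344, -0.04959656,  0.02916842,  0.038839  , -0.02865292,
       -0.01115704]), 'tau': array([-1.58169596e-04, -5.01424706e+01, -3.56801462e+01,  7.28881988e-02,
        2.00935715e-02, -5.52429083e-05]), 'tcp_pos': array([0.3025381 , 0.603369  , 0.25765636]), 'tcp_rot': array([-1.79994014e+02, -1.40559852e-03,  1.53370035e+02]), 'force': array([-0.89393887, -0.82048278, -0.51694403]), 'ft_torque': array([-0.02632078, -0.00228952,  0.03448321]), 'grip_force': 0.0, 'grip_width': 0.08799095248614555}
```

View pics/scene0.png

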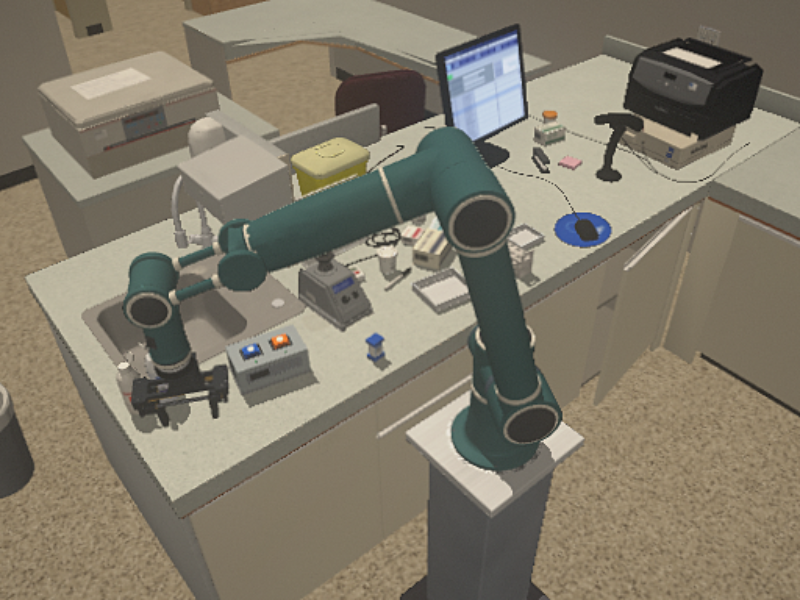

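View pics/top0.png

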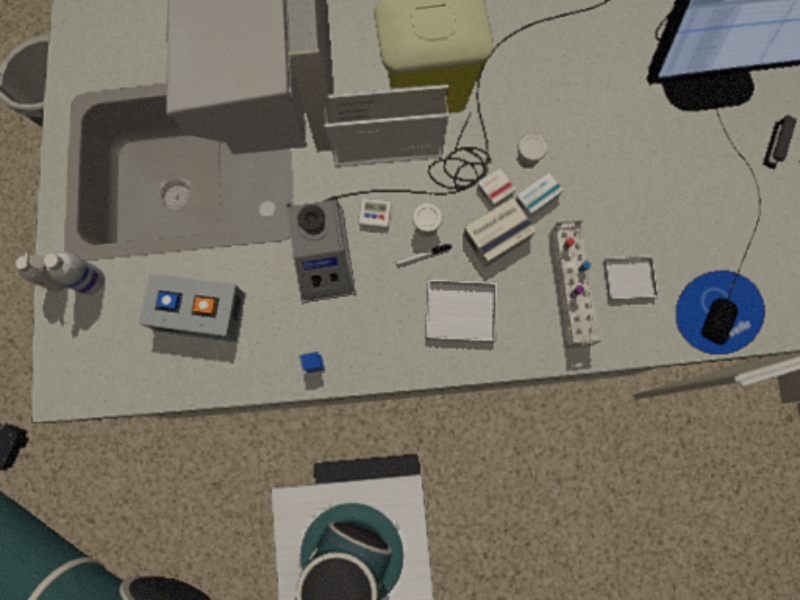

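The top view shows the dock at about (190,305) on the 800x600 picture, blue cap left (168,300) and orange right (204,305). The full-size tray is at (461,311), with a smaller look-alike at (630,278). The scene view agrees. Next I fit box models to the silhouettes.

```bash
cat > h.py <<'E'
import numpy as np, cv2
from scipy.optimize import minimize
def proj(d,P):
    T=np.linalg.inv(d["pose"]); p=P@T[:3,:3].T+T[:3,3]; p=p*[1,-1,-1]
    return cv2.projectPoints(p,np.zeros(3),np.zeros(3),d["K"],d["dist"])[0][:,0]
def box(cx,cy,z0,z1,sx,sy,pose):
    x,y,a=pose; R=np.array([[np.cos(a),-np.sin(a)],[np.sin(a),np.cos(a)]])
    return np.array([[*(R@[cx+i*sx/2,cy+j*sy/2]+[x,y]),z] for i in(-1,1) for j in(-1,1) for z in(z0,z1)])
def sil(d,P):
    h=cv2.convexHull(proj(d,P).astype(np.float32)); m=np.zeros((384*4,512*4),np.uint8)
    cv2.fillPoly(m,[np.round(((h+.5)*4-.5)*16).astype(np.int32)],255,shift=4)
    return cv2.resize(m,(512,384),interpolation=cv2.INTER_AREA)/255.
def fit(terms,p0):
    def cost(p): return sum(w*np.abs(sil(d,box(*b,p))-m).sum() for d,b,m,w in terms)
    best=None
    for da in (-.1,0,.1):
        s=np.array(p0)+[0,0,da]
        r=minimize(cost,s,method="Nelder-Mead",options=dict(initial_simplex=[s,s+[.01,0,0],s+[0,.01,0],s+[0,0,.08]],xatol=1e-4,fatol=.05))
        if best is None or r.fun<best.fun: best=r
    return best
def ray(d,uv,z):
    q=cv2.undistortPoints(np.array([[uv]],float),d["K"],d["dist"])[0,0]
    v=d["pose"][:3,:3]@[q[0],-q[1],-1]; o=d["pose"][:3,3]; return (o+v*(z-o[2])/v[2])[:2]
def capmask(d,col,c,r=20):
    hsv=cv2.cvtColor(d["image"],cv2.COLOR_RGB2HSV); H,S,V=cv2.split(hsv)
    m=((H>3)&(H<25)&(S>150)) if col=="o" else ((H>95)&(H<130)&(S>120))
    k=np.zeros(m.shape,bool); k[int(c[1])-r:int(c[1])+r,int(c[0])-r:int(c[0])+r]=1
    m=(m&k).astype(np.uint8); n,l,st,_=cv2.connectedComponentsWithStats(m)
    if n>1: m=(l==1+st[1:,4].argmax()).astype(np.uint8)
    ys,xs=np.nonzero(m); o=np.zeros_like(m); cv2.fillPoly(o,[cv2.convexHull(np.stack([xs,ys],1))],1)
    return o.astype(float)
E
python3 - <<'E'
from h import *; from cell import eyes,nets
D={}
for c in ("scene","top"):
    D[c]=eyes.capture(c); D[c]["dock"]=nets.silhouettes("dock",c)[0]["mask"].astype(float)
    t=nets.silhouettes("tray",c); D[c]["tray"]=min(t,key=lambda r:abs(r["box"][0]-(283 if c=="scene" else 293)))["mask"].astype(float)
cc={"scene":((180,219),(160,225)),"top":((131,195),(108,192))}
for c in cc:
    d=D[c]; d["o"]=capmask(d,"o",cc[c][0],12); d["b"]=capmask(d,"b",cc[c][1],12)
    for k in "ob":
        ys,xs=np.nonzero(d[k]); print(c,k,int(d[k].sum()),xs.mean(),ys.mean(),ray(d,(xs.mean(),ys.mean()),.094))
g=ray(D["top"],(124.8,196.8),.084)
for cs in (("scene",),("top",),("scene","top")):
    T=[];T2=[]
    for c in cs:
        d=D[c]; T+=[(d,(0,0,0,.084,.11,.19),d["dock"],1.)]
        T2+=[(d,(0,-.04,.084,.096,.03,.04),d["o"],3.),(d,(0,.04,.084,.096,.03,.04),d["b"],3.)]
    for n,X in (("dock",T),("caps",T2),("all",T+T2)):
        r=fit(X,[*g,0.]); print(cs,n,r.x[:2].round(4),np.degrees(r.x[2]).round(2),round(r.fun,1))
    r=fit([(D[c],(0,0,0,.028,.13,.15),D[c]["tray"],1.) for c in cs],[*ray(D["top"],(293,197.8),.01),0.])
    print("tray",r.x[:2].round(4),np.degrees(r.x[2]).round(2),round(r.fun,1))
E
```

```text
scene o 69 178.6086956521739 217.68115942028984 [0.5340131  0.25922986]
scene b 65 159.7846153846154 223.76923076923077 [0.55249971 0.33700813]
top o 152 130.375 195.3684210526316 [0.53495867 0.25763044]
top b 145 107.02758620689656 192.2206896551724 [0.5527721  0.33496432]
('scene',) dock [0.5467 0.2945] -13.13 210.0
('scene',) caps [0.5478 0.2954] -13.6 75.8
('scene',) all [0.5471 0.2951] -13.43 292.6
tray [ 0.489  -0.2818] -10.31 81.0
('top',) dock [0.5446 0.2967] -12.52 345.5
('top',) caps [0.545 0.298] -13.18 114.9
('top',) all [0.5449 0.2972] -12.93 472.9
tray [ 0.489  -0.2802] -8.97 57.7
('scene', 'top') dock [0.5448 0.2956] -12.9 567.7
('scene', 'top') caps [0.5452 0.2972] -13.33 213.8
('scene', 'top') all [0.5449 0.2971] -12.36 797.8
tray [ 0.4892 -0.28  ] -8.35 143.2
```

```bash
python3 -m jog '[[[0,-0.364,-0.204,0,0,0,1.333],[0,-0.364,-0.204,0,0,0,1.333],[0,-0.364,-0.204,0,0,0,1.333],[0,-0.364,-0.204,0,0,0,1.333],[0,-0.364,-0.204,0,0,0,1.333],[0,-0.364,-0.204,0,0,0,1.333],[0,-0.364,-0.204,0,0,0,1.333],[0,-0.364,-0.204,0,0,0,1.333],[0,-0.364,-0.204,0,0,0,1.333],[0,-0.364,-0.204,0.04,0,0,1.333],[0,-0.364,-0.204,0.08,0,0,1.333],[0,-0.364,-0.204,0.11,0,0,1.333],[0,-0.364,-0.204,0.12,0,0,1.333],[0,-0.364,-0.204,0.12,0,0,1.333],[0,-0.364,-0.204,0.12,0,0,1.333]]]'
python3 - <<'E'
from h import *; from cell import eyes,robot
d=eyes.capture("scene"); e=eyes.capture("top")
for n,q,c in (("s",d,(175,215)),("t",e,(131,195))):
    cv2.imwrite(f"pics/press0{n}.png",cv2.resize(q["image"][c[1]-45:c[1]+45,c[0]-60:c[0]+60,::-1],(600,450)))
a=cv2.imread("pics/press0s.png");b=cv2.imread("pics/press0t.png")
cv2.imwrite("pics/press0.png",cv2.resize(np.hstack([a,b]),(800,300)))
s=robot.observe(); print(s["t"],s["tcp_pos"],s["tcp_rot"],s["force"],s["grip_width"])
E
```

```text
t: 2.3
tcp_pos: [0.5375, 0.2584, 0.1393]
tcp_rot: [179.9, -0.1, 77.0]
force: [-0.3, -0.1, -0.2]
grip_width: 0.0004
grip_force: 0.0
2.4 [0.53807012 0.25870687 0.14018762] [ 1.79807719e+02 -1.41909806e-01  7.70070483e+01] [-0.40248375  0.60470251  0.5933491 ] 0.0006628637259006576
```

View pics/press0.png

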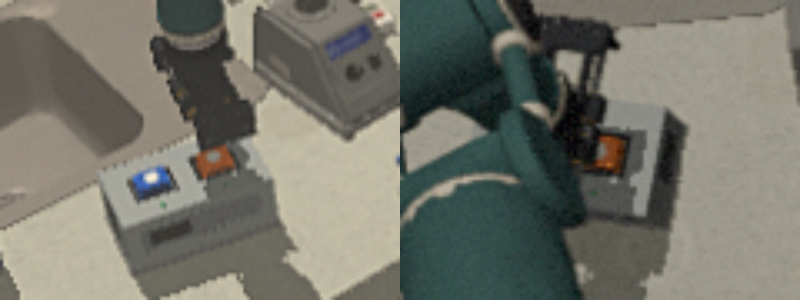

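The closed fingers are right above the orange cap (left half about (213,160), right half about (605,155)), well clear of the blue one. Pressing now.

```bash
python3 -m jog '[[[0,0,0,0.015,0,0,0],[0,0,0,0.022,0,0,0],[0,0,0,0.025,0,0,0],[0,0,0,0.028,0,0,0],[0,0,0,0.03,0,0,0],[0,0,0,0.031,0,0,0],[0,0,0,0.031,0,0,0],[0,0,0,0.031,0,0,0]]]'
```

```text
t: 3.2
tcp_pos: [0.5373, 0.2582, 0.1082]
tcp_rot: [179.9, -0.1, 77.0]
force: [-1.6, -1.0, 7.9]
grip_width: 0.0005
grip_force: 4.1
```

Spring force about 8 N, so the stop isn't reached yet; I go on in small steps.

```bash
python3 -m jog '[[[0,0,0,0.001,0,0,0],[0,0,0,0.002,0,0,0],[0,0,0,0.002,0,0,0]]]'; python3 -m jog '[[[0,0,0,0.001,0,0,0],[0,0,0,0.001,0,0,0]]]'
```

```text
t: 3.5
tcp_pos: [0.5376, 0.2583, 0.1074]
tcp_rot: [179.9, -0.1, 77.0]
force: [-3.4, -1.4, 14.4]
grip_width: 0.0007
grip_force: 7.1
t: 3.7
tcp_pos: [0.5376, 0.2583, 0.1073]
tcp_rot: [179.9, -0.1, 77.0]
force: [-5.2, -2.9, 19.0]
grip_width: 0.0006
grip_force: 9.5
```

Force is rising with no further travel, so this is the firm stop. I rise straight up, then open.

```bash
python3 -m jog '[[[0,0,0,-0.01,0,0,0],[0,0,0,-0.03,0,0,0],[0,0,0,-0.055,0,0,0],[0,0,0,-0.075,0,0,0],[0.088,0,0,-0.09,0,0,0],[0.088,0,0,-0.09,0,0,0],[0.088,0,0,-0.09,0,0,0],[0.088,0,0,-0.09,0,0,0],[0.088,0,0,-0.09,0,0,0],[0.088,0,0,-0.09,0,0,0]]]'
python3 - <<'E'
from h import *; from cell import eyes,robot
d=eyes.capture("scene"); c=(175,215)
e=eyes.capture("top")
a=[cv2.resize(q["image"][c[1]-45:c[1]+45,c[0]-60:c[0]+60,::-1],(400,300),interpolation=cv2.INTER_CUBIC) for q,c in ((d,(175,215)),(e,(131,195)))]
cv2.imwrite("pics/up.png",np.hstack(a))
m=capmask(d,"o",(179,213),16); ys,xs=np.nonzero(m)
print(m.sum(),xs.min(),xs.max(),ys.min(),ys.max())
P0=np.array([.545,.297,np.radians(-13.1)])
for z in (.096,.122):
  print(z,proj(d,box(0,-.04,z-.012 if z<.1 else z-.028,z,.03,.04,P0)).min(0),proj(d,box(0,-.04,z-.012 if z<.1 else z-.028,z,.03,.04,P0)).max(0))
s=robot.observe(); print(s["t"],s["tcp_pos"],s["grip_width"])
E
```

```text
t: 4.7
tcp_pos: [0.536, 0.2576, 0.1925]
tcp_rot: [-179.9, 0.1, 77.0]
force: [-0.3, 0.6, -0.5]
grip_width: 0.046
grip_force: 0.0
90.0 173 184 210 219
0.096 [172.71618281 213.2670186 ] [184.73832286 222.87172511]
0.122 [171.88356085 208.5155725 ] [184.45988518 221.06182031]
4.8 [0.53624391 0.25772883 0.19302086] 0.05419164093420788
```

View pics/up.png

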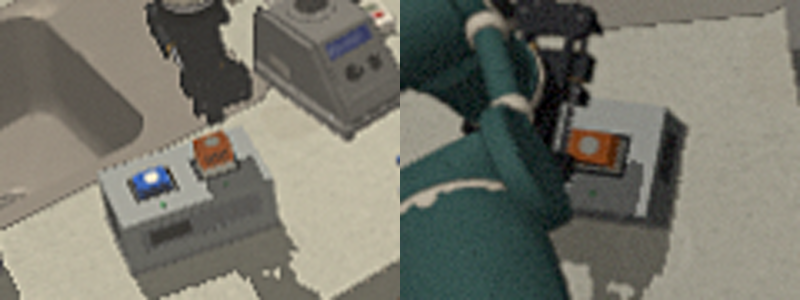

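Orange stands raised (crop about (213,148)), while blue is still low at (152,181). Descending to grasp.

```bash
python3 -m jog '[[[0.088,0,0,0,0,0,0],[0.088,0,0,0,0,0,0],[0.088,0,0,0.02,0,0,0],[0.088,0,0,0.05,0,0,0],[0.088,0,0,0.075,0,0,0],[0.088,0,0,0.085,0,0,0],[0.088,0,0,0.085,0,0,0],[0.02,0,0,0.085,0,0,0],[0.02,0,0,0.085,0,0,0],[0.02,0,0,0.085,0,0,0],[0.02,0,0,0.085,0,0,0],[0.02,0,0,0.085,0,0,0],[0.02,0,0,0.085,0,0,0],[0.02,0,0,0.085,0,0,0],[0.02,0,0,0.085,0,0,0],[0.02,0,0,0.085,0,0,0]]]'
```

```text
t: 6.4
tcp_pos: [0.5365, 0.2578, 0.1087]
tcp_rot: [-180.0, 0.0, 77.0]
force: [-0.4, 0.9, 0.2]
grip_width: 0.0298
grip_force: 30.0
```

Gripped at 30 mm with 30 N. Lift straight out, then carry across.

```bash
python3 -m jog '[[[0.02,0,0,-0.01,0,0,0],[0.02,0,0,-0.03,0,0,0],[0.02,0,0,-0.06,0,0,0],[0.02,0,0,-0.09,0,0,0],[0.02,0,0,-0.13,0,0,0],[0.02,0,0,-0.165,0,0,0],[0.02,0,0,-0.175,0,0,0],[0.02,0,0,-0.175,0,0,0]]]'
python3 - <<'E'
from h import *; from cell import eyes
q=eyes.capture("scene");cv2.imwrite("pics/lift.png",cv2.resize(q["image"][120:280,100:320,::-1],(660,480)))
E
```

```text
t: 7.2
tcp_pos: [0.5374, 0.2583, 0.286]
tcp_rot: [179.8, -0.1, 77.0]
force: [0.6, 0.2, -1.5]
grip_width: 0.0297
grip_force: 30.0
```

View pics/lift.png

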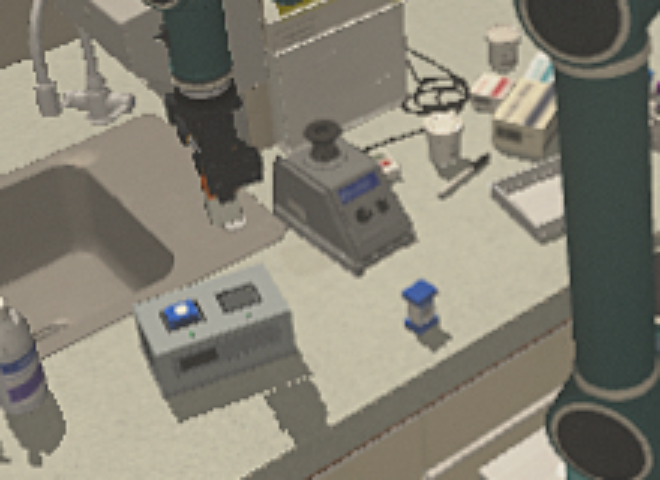

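The cartridge hangs in the gripper at (230,205), the orange bay is empty and blue is still latched at (182,313). Now across to the tray.

```bash
python3 -m jog '[[[0.02,-0.015,0.002,0,0,0,0],[0.02,-0.045,0.006,0,0,0,0],[0.02,-0.085,0.012,0,0,0,0],[0.02,-0.13,0.018,0,0,0,0],[0.02,-0.175,0.024,0,0,0,0],[0.02,-0.22,0.031,0,0,0,0],[0.02,-0.265,0.037,0,0,0,0],[0.02,-0.31,0.043,0,0,0,0],[0.02,-0.355,0.05,0,0,0,0],[0.02,-0.4,0.056,0,0,0,0],[0.02,-0.445,0.062,0,0,0,0],[0.02,-0.485,0.068,0,0,0,0],[0.02,-0.515,0.072,0,0,0,0],[0.02,-0.53,0.074,0,0,0,0],[0.02,-0.535,0.075,0,0,0,0],[0.02,-0.535,0.075,0,0,0,0],[0.02,-0.535,0.075,0,0,0,0]]]'
```

```text
t: 8.95
tcp_pos: [0.4891, -0.279, 0.2831]
tcp_rot: [-179.9, -0.1, 77.0]
force: [0.5, -0.5, -0.5]
grip_width: 0.0299
grip_force: 30.0
```

```bash
python3 -m jog '[[[0.02,0,0,0.015,0,0,0],[0.02,0,0,0.045,0,0,0],[0.02,0,0,0.085,0,0,0],[0.02,0,0,0.125,0,0,0],[0.02,0,0,0.16,0,0,0],[0.02,0,0,0.185,0,0,0],[0.02,0,0,0.2,0,0,0],[0.02,0,0,0.208,0,0,0],[0.02,0,0,0.211,0,0,0],[0.02,0,0,0.211,0,0,0]]]'
python3 - <<'E'
from h import *; from cell import eyes
f=[cv2.resize(q["image"][r-45:r+45,c-60:c+60,::-1],(400,300)) for q,c,r in ((eyes.capture("scene"),283,185),(eyes.capture("top"),293,198))]
cv2.imwrite("pics/place.png",np.hstack(f))
E
```

```text
t: 9.95
tcp_pos: [0.4899, -0.2805, 0.0734]
tcp_rot: [179.9, 0.0, 77.0]
force: [0.0, -0.4, -1.3]
grip_width: 0.0295
grip_force: 30.0
```

View pics/place.png

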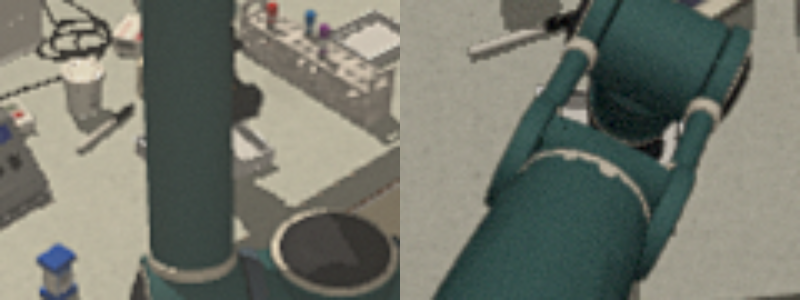

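The arm hides the tray in both views, so I feel for the floor in small steps.

```bash
python3 -m jog '[[[0.02,0,0,0.003,0,0,0],[0.02,0,0,0.006,0,0,0],[0.02,0,0,0.007,0,0,0],[0.02,0,0,0.007,0,0,0]]]'; python3 -m jog '[[[0.02,0,0,0.001,0,0,0],[0.02,0,0,0.001,0,0,0]]]'
```

```text
t: 10.45
tcp_pos: [0.489, -0.2802, 0.0655]
tcp_rot: [-180.0, -0.0, 77.0]
force: [0.1, -0.2, -1.1]
grip_width: 0.0297
grip_force: 30.0
t: 10.65
tcp_pos: [0.4893, -0.2804, 0.0647]
tcp_rot: [180.0, 0.0, 77.0]
force: [-0.5, 0.3, -1.3]
grip_width: 0.0296
grip_force: 30.0
```

```bash
python3 -m jog '[[[0.02,0,0,0.001,0,0,0],[0.02,0,0,0.001,0,0,0]]]';  python3 -m jog '[[[0.02,0,0,0.001,0,0,0],[0.02,0,0,0.001,0,0,0]]]'
```

```text
t: 10.85
tcp_pos: [0.4893, -0.2804, 0.0647]
tcp_rot: [180.0, 0.0, 77.0]
force: [-1.4, 1.8, 5.7]
grip_width: 0.0297
grip_force: 30.0
t: 11.05
tcp_pos: [0.4894, -0.2804, 0.0647]
tcp_rot: [-180.0, 0.0, 77.0]
force: [-5.0, 1.9, 12.0]
grip_width: 0.0297
grip_force: 30.0
```

The floor is met at z 0.0647, as predicted. Relieve, open, rise and swing away.

```bash
python3 -m jog '[[[0.02,0,0,-0.002,0,0,0],[0.088,0,0,-0.002,0,0,0],[0.088,0,0,-0.002,0,0,0],[0.088,0,0,-0.002,0,0,0],[0.088,0,0,-0.002,0,0,0],[0.088,0,0,-0.002,0,0,0],[0.088,0,0,-0.002,0,0,0],[0.088,0,0,-0.01,0,0,0],[0.088,0,0,-0.04,0,0,0],[0.088,0,0,-0.08,0,0,0],[0.088,0,0,-0.13,0,0,0],[0.088,0,0,-0.18,0,0,0],[0.088,0,0,-0.2,0,0,0],[0.088,0.05,0,-0.22,0,0,0],[0.088,0.1,0,-0.22,0,0,0],[0.088,0.15,0,-0.22,0,0,0],[0.088,0.2,0,-0.22,0,0,0],[0.088,0.22,0,-0.22,0,0,0],[0.088,0.22,0,-0.22,0,0,0]]]'
python3 - <<'E'
from h import *; from cell import eyes
d=eyes.capture("scene");e=eyes.capture("top")
cr=lambda q,c,r:cv2.resize(q["image"][r-45:r+45,c-60:c+60,::-1],(400,300))
cv2.imwrite("pics/end.png",np.vstack([np.hstack([cr(d,283,185),cr(e,293,198)]),np.hstack([cr(d,171,225),cr(e,125,197)])]))
E
```

```text
t: 12.95
tcp_pos: [0.5391, -0.0629, 0.2835]
tcp_rot: [180.0, -0.1, 77.2]
force: [0.8, -0.5, -0.1]
grip_width: 0.088
grip_force: 0.0
```

View pics/end.png

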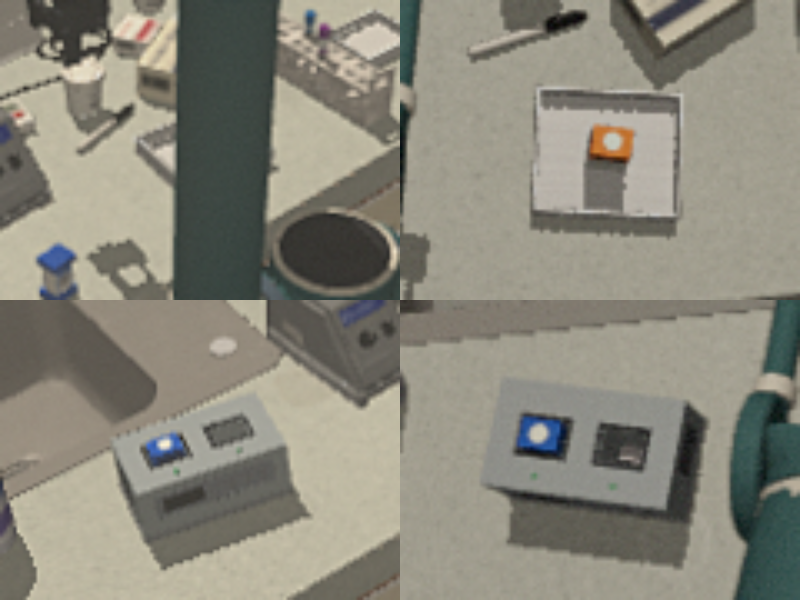

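The top crop shows the orange cartridge standing upright near the tray's middle (610,142). Blue is still latched at (540,435), and the robot is clear.

```bash
python3 -c "
from cell import robot
print(robot.finish_job())"
```

```text
the job is handed in; nothing more can be done
None
```

The job is handed in after about 13 s of the 45 s allowed: the orange cartridge was pressed, released, pulled out and stood upright in the full-size tray, and the last pictures show blue still latched; the hand-in returned no verdict.

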